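# Put the slab roller from free-run into drive and bolt the selector

## Robot

A 6-joint arm with a two-finger parallel gripper is mounted at the origin on the work surface. World frame = base frame: x ahead of the robot, y to its left, z up, the work surface at z = 0. Lengths are in m, angles in rad, forces in N, time in s.
With the tool pointing down it reaches from about 0.375 to 0.9 m from the base axis. Payload 3.1 kg.
Tool frame: the origin (TCP) lies at the very end of the fingers, on their centre line; the grasp point (between the pads) lies 19 mm behind it; z points along the fingers, y is the line along which they close (so a half turn about z gives the same grasp; the last joint's range is limited). The gripper opens to 87 mm and grips with 3 to 60 N. Pads are 19 mm wide; open, the fingers measure 117 mm over their backs; the gripper's body (75 mm by 190 mm) begins 51 mm behind the grasp point.
Start: joints at [1.129, 0.527, 1.433, -0, 1.181, -0.178], TCP at [0.162, 0.604, 0.223] pointing down, gripper open.
Joint ranges: [-3.08, 3.08], [-0.75, 2.2], [0.22, 2.44], [-1.43, 4.57], [0, 2.65], [-2.85, 2.85]. Speed limits (rad/s): [2.79, 2.79, 3.14, 3.14, 3.14, 3.14].

## Interface

Orientations are given as a unit quaternion [w, x, y, z].
In Python, from rig import ctrl gives the robot as it stands. The module is installed in compiled form; this text tells all that it offers.
- The arm moves only by the tool carry_out, never from a script. Its argument "deltas" is text: rows parted by semicolons, each of 6 numbers parted by spaces: the shift along the tool's x, y, z in units of 120 mm (1.0 is 120 mm), then the turn, a rotation vector about the tool's x, y, z in units of 6 degrees (1.0 is 6 degrees). A call has 1 to 12 rows; each row shifts and turns the commanded pose from where the row before left it, along the tool's axes as they then stand; what a row does not reach is not made up. A row lasts 1/12 s, in which the tool goes at most 41.7 mm and 7.16 degrees, less where a joint would pass 70% of its speed; a pose out of reach is approached as far as the arm can. A call with a number of a shift or a turn outside -1 to 1 is refused whole. A call with a gripper value outside its range is refused whole. "hand" is the gripper command: -1 is shut, 1 is fully open, values between are in proportion, set as the call begins (left out, the last holds). The fingers move at their own pace and stop on an object; "squeeze" is the grip in N (left out, the last holds). Time passes only in rows, so rows that do not move let the fingers close. It gives the time, the measured TCP pose, the force, the opening and the grip force at its end, in the units of the state.
- ctrl.get_state(): the state, without advancing time (a new reading comes with each control period).
- ctrl.read_camera(name): name is "side" or "top"; returns the picture (420x560x3 uint8, red, green, blue); there is no depth.
- ctrl.camera_info(name): a dict with "fx", "fy", "cx", "cy" (pixels), "position" and "orientation" of the camera in the world. Camera axes: x right, y up, looking along -z (the intrinsics and any distortion apply to the point x, -y, -z); pixel columns grow to the right and rows downward; lengths in m; the calibration is good to about 2 mm. A picture is of the moment at which its call begins. camera_info takes no time and is no camera call.
- ctrl.sign_off(): hands the job in; it is judged then, once.
The state is a dict: "clock": time; "q": joint angles; "qvel": joint speeds; "effort": joint torques, N m; "ee_pos": TCP position; "orientation": TCP orientation; "ft_force": force on the tool from outside, world axes, zero at the start; "wrist_torque": the same for the moment, N m; "grip_width": opening from 0.0 (shut) to 1.0 (fully open); "finger_force": force on a finger pad.
Only numpy, scipy, OpenCV 4.12 (cv2) and the standard library are available. Lean on these libraries where they do the work, as an engineer would, in place of code of your own. Each camera call takes 0.05 s, during which the arm holds its last target. There are 200 camera calls.

## Task

Put the small slab roller into drive: pull its sprung selector knob up out of the wide free-run pocket, turn it anticlockwise (seen from above) and let it snap fully down into the narrow drive notch, without forcing it against the ring. Then slide the keeper bolt all the way in over the knob's flange so that it cannot jump out, let go, and leave the pots and tools on the bench where they are.

Things in the scene. Friction and masses are not known exactly. Their poses are not given: they have to be found in the camera images.
- slab_roller: Bench-top slab roller, fixed. Grey gear housing 215 x 110 mm (its x -160 to +55, y -55 to 55 mm), top 90 mm above the bench. On +y two rollers (top 121 mm), bed board (top 69 mm) and end plate (135 mm high, at y = 322 mm); on -y a crank (to y = -140 mm, under 70 mm high). Origin on the bench under the knob's axis; z up; x points from the keeper to the knob.
- housing_top (a point): On the knob's axis at the housing's top face, axes as the machine's. Round it lies a fixed brass stop ring, radius 29 to 43 mm. Anticlockwise seen from above: a wide free-run pocket (0.86 rad, floor 6.5 mm up), a flat land (0.53 rad, 12 mm up), the narrow drive notch (0.28 rad, 10 mm, open to the housing top), then land all the way round.
- pointer_tip (a point): Lower end of the dog: a flat-ended square steel pin, 7 x 7 mm, pointing down from the end of the pointer arm, 36 mm from the knob's axis. x points outward along the arm. It starts in the pocket, resting on its floor, and must end in the drive notch, 1.5 mm above the housing top. The knob must never press on the ring, keeper or housing with more than 25 N.
- selector_knob: Sprung selector knob, upright axis. Black grip bar 60 x 14 x 26 mm (z 30 to 56 mm) on a 20 mm neck; under it a steel flange 44 mm across (z 6 to 18 mm) and a pointer arm along the bar, carrying the dog. Origin on the axis, level with the housing top when fully home; x along the bar towards the pointer, z up.
- knob_grip (a point): Middle of the black grip bar (on the knob's axis, 43 mm above the knob's origin). x along the bar (60 mm long), y across it (14 mm wide: the way to grip it), z up.
- knob_lift (a joint): Knob's height above fully home, m: 0 = home (dog deep in the drive notch), 0.004 = dog on the pocket's floor, 0.0095 = dog on the land, 0.014 = pulled up against the stop. The spring pulls down with 6 N at 0, 9 N at 0.010; let go, it snaps down in about 0.1 s.
- knob_turn (a joint): Knob's turn, rad, growing anticlockwise seen from above; at 0 the pointer lies 0.5 rad clockwise of the machine's x. Range -0.5 to 1.9. The ring is clamped a little differently each time: pocket's middle at -0.25 to 0.25, drive notch's middle always 1.1 more (0.85 to 1.35): to be felt or seen. At 0.75 the dog is over the land in every case.
- keeper (a joint): How far the keeper bolt is slid in, m: 0 drawn back, 0.030 fully in (end stop). Moves along the machine's x towards the knob, about 2 N of friction, stays where left. Fully in, its tongue lies over the flange. It passes over the flange only when the knob is fully home; otherwise it butts against the flange's edge.
- keeper_tab (a point): Middle of the keeper's upright steel tab (8 mm along x, 26 mm along y), 44 mm above the housing top; axes as the machine's. The tab reaches up to 53.5 mm, the 16 mm wide tongue under it has its top at 23.5 mm above the housing top. It stands 125 mm from the knob's axis when drawn back, 95 mm when in.
- mug: Loose terracotta-coloured unglazed mug, 80 mm across, 95 mm high, behind the housing. Origin under its middle. Leave alone.
- brush: Loose brush, 200 mm long, lying on the bench beside the crank. Leave alone.
- small_bowl: Loose unglazed bowl, 100 mm across, 45 mm high, standing on the bed board. Origin under its middle. Leave alone.
- beaker_a: Loose unglazed beaker, 80 mm across, 100 mm high. Origin under its middle. Leave alone.
- beaker_b: Another such beaker. Leave alone.
- slip_jar: Loose white lidded jar, 72 mm across, 90 mm high. Leave alone.
- sanding_block: Loose cork sanding block, 90 x 55 x 30 mm. Leave alone.

How it is judged:
By the outcome, as a careful person would: the job done as asked, in the order asked, and still so for the second after the job is handed in, with the robot touching nothing.
It also fails if it takes over 67 s, if anything falls off the work surface, if the arm or the gripper's body presses on something with over 40 N, if the wrist force passes 120 N, or if a joint passes its speed limit or range.

## Working session

There is one attempt and no reset: what is moved stays moved. The work goes in short steps, Python scripts to look and compute and a tool call to move; the robot and the scene stay as the last step left them, time stands still between calls to the robot, and variables do not carry over. Pictures are saved under pics/ and viewed, at most 10 in all, crops included, and the job is handed in when it is done.

Besides the shell and the picture viewer there is one more tool, called after "Emit:" as name(argument=value, ...) on one line, values as JSON. carry_out: Moves the arm, as the interface text tells. Its arguments: {"type":"object","properties":{"deltas":{"type":"string"},"hand":{"type":"number"},"squeeze":{"type":"number"}},"required":["deltas"]}

```bash
mkdir -p pics
python3 - <<'E'
from rig import ctrl
import cv2
for n in("top","side"):
    cv2.imwrite(f"pics/{n}0.png",ctrl.read_camera(n)[:,:,::-1]); print(n,ctrl.camera_info(n))
print(ctrl.get_state())
E
```

```text
top {'fx': 404.2425286060683, 'fy': 404.2425286060683, 'cx': 279.1703082267925, 'cy': 209.9504922976008, 'position': array([3.90897678e-01, 4.51764816e-04, 1.36397616e+00]), 'orientation': array([-0.70488959, -0.04640571,  0.05373617,  0.70575463])}
side {'fx': 437.2208828958559, 'fy': 437.2208828958559, 'cx': 276.7275425141856, 'cy': 209.93578201495964, 'position': array([0.34058214, 0.85974896, 0.91390014]), 'orientation': array([-0.12812112, -0.0492142 ,  0.40339501,  0.9046742 ])}
{'clock': 0.1, 'q': array([ 1.12951179e+00,  5.28323647e-01,  1.43377558e+00,  2.88353910e-06,
        1.18138938e+00, -1.78494027e-01]), 'qvel': array([-0.00135649, -0.00220515, -0.00136877, -0.00079356,  0.00256286,
       -0.00230099]), 'effort': array([-4.49336994e-04, -4.40987384e+01, -1.77150679e+01,  6.34698104e-02,
        5.34866110e-02, -5.47153797e-05]), 'ee_pos': array([0.16204333, 0.60295064, 0.22169948]), 'orientation': array([-2.90358805e-04,  1.31017983e-01,  9.91379539e-01, -9.02416950e-04]), 'ft_force': array([ 0.11721451,  0.74057644, -0.68942609]), 'wrist_torque': array([ 0.0446197 , -0.0268155 ,  0.01350368]), 'finger_force': 0.0, 'grip_width': 1.0004044703114157}
```

View pics/top0.png

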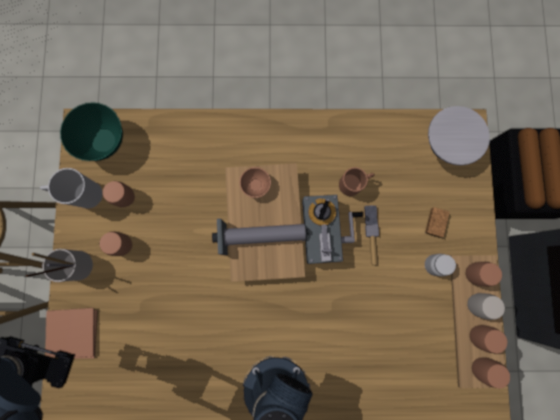

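View pics/side0.png

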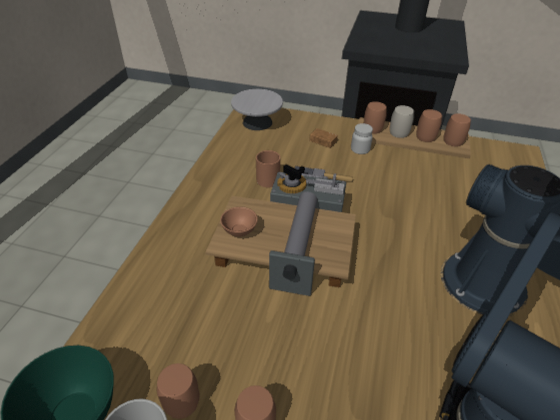

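The top view shows the housing at about (322,230), with the knob at (322,211) and the keeper at (326,240). The side view shows the knob at (292,178) and the keeper at (330,185). I'll enlarge both.

Run:
```python
import cv2,numpy as np
a=cv2.imread("pics/top0.png")[185:275,290:390]; b=cv2.imread("pics/side0.png")[150:220,255:365]
cv2.imwrite("pics/c1.png",cv2.resize(a,None,fx=6.6,fy=6.6,interpolation=cv2.INTER_CUBIC)) 
cv2.imwrite("pics/c2.png",cv2.resize(b,None,fx=7,fy=7,interpolation=cv2.INTER_CUBIC))
```

```text
(no output)
```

View pics/c1.png

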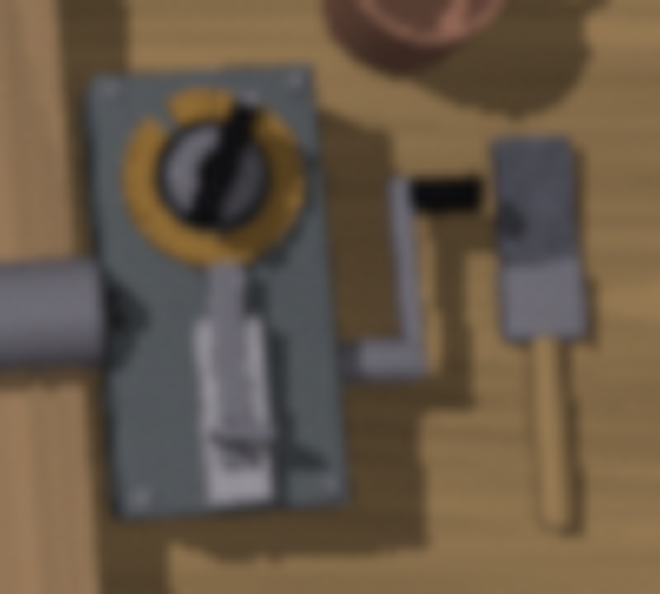

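View pics/c2.png

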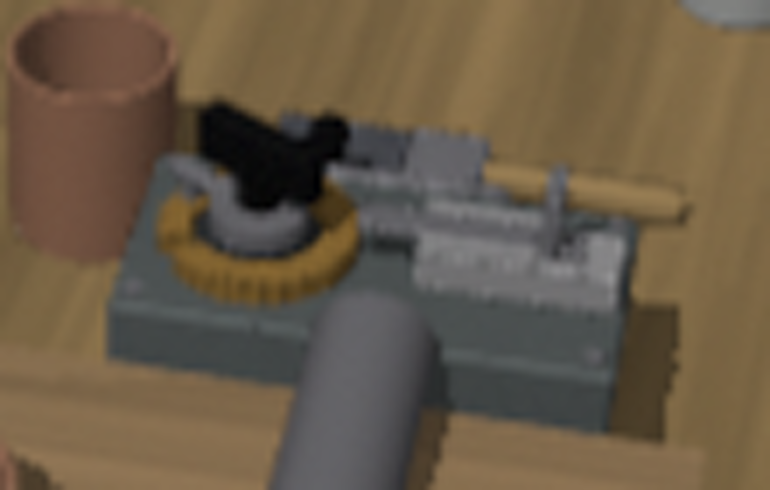

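Crop c1: housing corners (90,80), (312,68), (347,500), (115,515); ring centre (213,178); drive-notch gap near (158,115); bar from (243,108) to (205,220); tab top about (243,440). Crop c2: housing corners (110,310), (612,378), (160,158), (635,232); bar top about (270,145); tab top (557,170).

```bash
cat > h.py <<'E'
import numpy as np
from rig import ctrl
from scipy.spatial.transform import Rotation as R
from scipy.optimize import least_squares
def proj(n,P):
    c=ctrl.camera_info(n);w,x,y,z=c["orientation"]
    p=R.from_quat([x,y,z,w]).inv().apply(np.atleast_2d(P)-c["position"])
    return np.c_[c["cx"]+c["fx"]*p[:,0]/-p[:,2],c["cy"]+c["fy"]*-p[:,1]/-p[:,2]]
def back(n,uv,z):
    c=ctrl.camera_info(n);w,x,y,q=c["orientation"]
    d=R.from_quat([x,y,q,w]).apply([(uv[0]-c["cx"])/c["fx"],-(uv[1]-c["cy"])/c["fy"],-1])
    return c["position"]+d*(z-c["position"][2])/d[2]
def tri(t,s):
    r=least_squares(lambda P:np.r_[proj("top",P)[0]-t,proj("side",P)[0]-s],[.6,-.1,.1]);return r.x,2*r.cost
T=lambda c:(np.array(c)+.5)/6.6-.5+[290,185]
S=lambda c:(np.array(c)+.5)/7-.5+[255,150]
E
python3 - <<'E'
from h import *
np.set_printoptions(precision=4,suppress=True)
for n,a,b in [("++",(90,80),(110,310)),("-+",(115,515),(612,378)),("+-",(312,68),(160,158)),("--",(347,500),(635,232)),("bar",(224,164),(268,147)),("tab",(243,440),(557,172))]:
    print(n,*tri(T(a),S(b)))
a=np.array([back("top",T(c),.09) for c in [(90,80),(115,515),(312,68),(347,500)]])
loc=np.array([[.055,.055],[-.160,.055],[.055,-.055],[-.160,-.055]])
f=lambda p:(loc@np.array([[np.cos(p[2]),np.sin(p[2])],[-np.sin(p[2]),np.cos(p[2])]])+p[:2]-a[:,:2]).ravel()
r=least_squares(f,[.6,-.1,0]);p=r.x;print("pose",p,r.fun)
for n,c,z in [("ring",(213,178),.1),("notch",(158,115),.1),("barA",(243,108),.148),("barB",(205,220),.148),("tab",(243,440),.1435)]:
    w=back("top",T(c),z); d=w[:2]-p[:2];l=R.from_euler("z",-p[2]).apply([*d,0])
    print(n,w,"local",l[:2],np.arctan2(l[1],l[0]))
E
```

```text
++ [ 0.6162 -0.0904  0.0853] 0.003409414236898093
-+ [ 0.4056 -0.0995  0.0927] 0.0848975209638447
+- [ 0.6235 -0.1986  0.085 ] 0.2527712458272812
-- [ 0.4127 -0.2113  0.0819] 0.06273419374434494
bar [ 0.5656 -0.1484  0.1405] 0.4181504566609985
tab [ 0.4414 -0.1533  0.1504] 1.0578266240348624
pose [ 0.5665 -0.1466  0.0533] [ 0.003   0.0012 -0.0025 -0.0005  0.003  -0.0006 -0.0035 -0.0001]
ring [ 0.5661 -0.1477  0.1   ] local [-0.0005 -0.0011] -1.968701623964801
notch [ 0.5967 -0.1218  0.1   ] local [0.0314 0.0232] 0.6349865569219635
barA [ 0.5921 -0.1565  0.148 ] local [ 0.025  -0.0113] -0.42347645420438584
barB [ 0.54   -0.1381  0.148 ] local [-0.0261  0.0099] 2.777958097958552
tab [ 0.4395 -0.1543  0.1435] local [-0.1273 -0.0009] -3.13450637567855
```

Emit:
carry_out(deltas="-0.203 -0.215 0 0 0 0; -0.203 -0.215 0 0 0 0; -0.203 -0.215 0 0 0 0; -0.203 -0.215 0 0 0 0; -0.203 -0.215 0 0 0 0; -0.203 -0.215 0 0 0 0; -0.203 -0.215 0 0 0 0; -0.203 -0.215 0 0 0 0; -0.203 -0.215 0 0 0 0; -0.203 -0.215 0 0 0 0; -0.203 -0.215 0 0 0 0; -0.203 -0.215 0 0 0 0", hand=0, squeeze=20)

```text
clock: 1.1
ee_pos: [0.3644, 0.227, 0.2224]
orientation: [-0.0, 0.131, 0.991, -0.0]
ft_force: [-0.0, -0.3, -0.6]
grip_width: 0.5
finger_force: 0.0
```

Emit:
carry_out(deltas="-0.203 -0.215 0 0 0 0; -0.203 -0.215 0 0 0 0; -0.203 -0.215 0 0 0 0; -0.203 -0.215 0 0 0 0; -0.203 -0.215 0 0 0 0; -0.203 -0.215 0 0 0 0; -0.203 -0.215 0 0 0 0; -0.203 -0.215 0 0 0 0; -0.203 -0.215 0 0 0 0; -0.203 -0.215 0 0 0 0; -0.203 -0.215 0 0 0 0; -0.203 -0.215 0 0 0 0")

```text
clock: 2.1
ee_pos: [0.5663, -0.1479, 0.2221]
orientation: [-0.0, 0.131, 0.991, 0.0]
ft_force: [0.2, 0.0, 0.1]
grip_width: 0.501
finger_force: 0.0
```

Emit:
carry_out(deltas="0 0 0 0 0 1;0 0 0 0 0 1;0 0 0 0 0 1;0 0 0 0 0 1;0 0 0 0 0 1;0 0 0 0 0 1;0 0 0 0 0 1;0 0 0 0 0 1;0 0 0 0 0 1;0 0 0 0 0 1;0 0 0 0 0 1;0 0 0 0 0 1")

```text
clock: 3.1
ee_pos: [0.5656, -0.1461, 0.222]
orientation: [-0.001, 0.691, 0.723, -0.0]
ft_force: [-0.6, -1.0, -0.1]
grip_width: 0.502
finger_force: 0.0
```

Emit:
carry_out(deltas="0 0 0 0 0 1;0 0 0 0 0 1;0 0 0 0 0 1;0 0 0 0 0 1;0 0 0 0 0 1;0 0 0 0 0 1;0 0 0 0 0 1;0 0 0 0 0 1;0 0 0 0 0 1;0 0 0 0 0 1;0 0 0 0 0 1;0 0 0 0 0 1")

```text
clock: 4.1
ee_pos: [0.5657, -0.1461, 0.222]
orientation: [-0.0, 0.984, 0.179, -0.0]
ft_force: [0.2, -0.8, -0.2]
grip_width: 0.501
finger_force: 0.0
```

Emit:
carry_out(deltas="0 0 0 0 0 1;0 0 0 0 0 1;0 0 0 0 0 1;0 0 0 0 0 1;0 0 0 0 0 1;0 0 0 0 0 1;0 0 0 0 0 0.75;0 0 0 0 0 0; 0 0 0 0 0 0")

```text
clock: 4.85
ee_pos: [0.5658, -0.1461, 0.2222]
orientation: [-0.0, 0.986, -0.169, -0.0]
ft_force: [0.6, -0.0, -1.4]
grip_width: 0.498
finger_force: 0.0
```

Emit:
carry_out(deltas="0 0 0.14 0 0 0;0 0 0.14 0 0 0;0 0 0.14 0 0 0;0 0 0.14 0 0 0;0 0 0.14 0 0 0;0 0 0.13 0 0 0;0 0 0 0 0 0;0 0 0 0 0 0")

```text
clock: 5.52
ee_pos: [0.5654, -0.146, 0.1222]
orientation: [-0.0, 0.986, -0.169, -0.001]
ft_force: [0.4, 0.3, 0.3]
grip_width: 0.5
finger_force: 0.0
```

Run:
```python
from rig import ctrl
import cv2
b=cv2.resize(ctrl.read_camera("side")[130:220,240:380,::-1],None,fx=5,fy=5,interpolation=cv2.INTER_CUBIC)
cv2.imwrite("pics/s1.png",b)
```

```text
(no output)
```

View pics/s1.png

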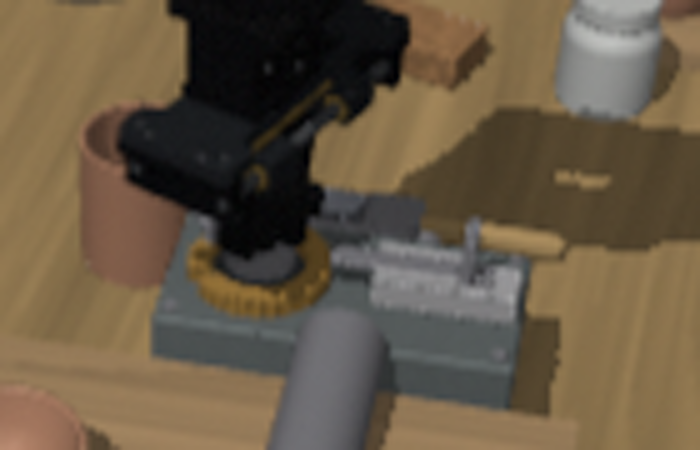

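The gripper straddles the knob at about (260,220) with the ring clear below it, so I'll close gently.

Emit:
carry_out(deltas="0 0 0 0 0 0;0 0 0 0 0 0;0 0 0 0 0 0;0 0 0 0 0 0;0 0 0 0 0 0;0 0 0 0 0 0;0 0 0 0 0 0;0 0 0 0 0 0", hand=-1, squeeze=12)

```text
clock: 6.23
ee_pos: [0.5663, -0.1461, 0.1233]
orientation: [-0.0, 0.985, -0.17, 0.0]
ft_force: [0.9, 1.9, 3.2]
grip_width: 0.208
finger_force: 12.0
```

Emit:
carry_out(deltas="0 0 0 0 0 0;0 0 0 0 0 0;0 0 0 0 0 0")

```text
clock: 6.48
ee_pos: [0.5663, -0.1461, 0.1232]
orientation: [-0.0, 0.985, -0.17, 0.0]
ft_force: [1.6, 3.2, 3.7]
grip_width: 0.209
finger_force: 12.0
```

Run:
```python
from rig import ctrl
import cv2
s=ctrl.get_state();print(s["wrist_torque"],s["ft_force"],s["grip_width"],s["ee_pos"])
b=cv2.resize(ctrl.read_camera("top")[185:255,280:370,::-1],None,fx=8,fy=8,interpolation=cv2.INTER_CUBIC)
cv2.imwrite("pics/t1.png",b)
```

```text
[ 0.4324439   0.09770055 -0.02526339] [1.55917804 3.16592307 3.68862495] 0.2089444143503446 [ 0.56626972 -0.14607951  0.12321591]
```

View pics/t1.png

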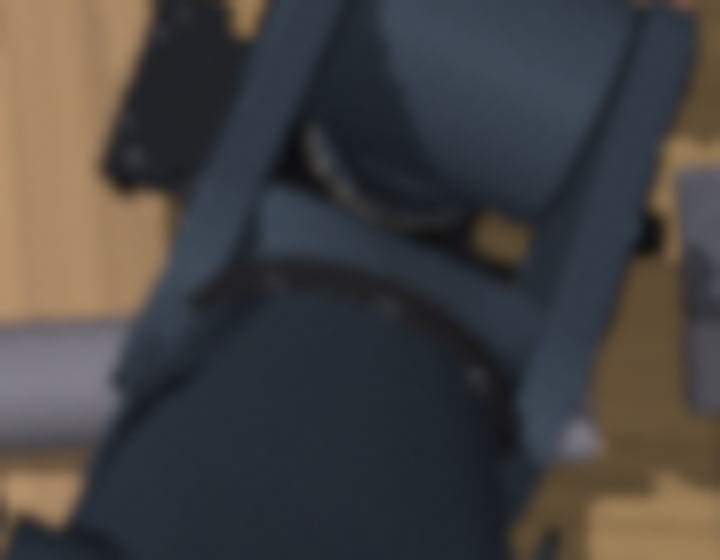

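Emit:
carry_out(deltas="0 0 -0.01 0 0 0;0 0 -0.01 0 0 0;0 0 -0.01 0 0 0;0 0 0 0 0 0;0 0 0 0 0 0", squeeze=25)

```text
clock: 6.95
ee_pos: [0.5664, -0.1462, 0.1253]
orientation: [-0.0, 0.985, -0.17, 0.0]
ft_force: [4.7, 1.0, -9.0]
grip_width: 0.195
finger_force: 25.0
```

Emit:
carry_out(deltas="0 0 -0.01 0 0 0;0 0 -0.01 0 0 0;0 0 -0.01 0 0 0;0 0 -0.01 0 0 0;0 0 0 0 0 0;0 0 0 0 0 0")

```text
clock: 7.45
ee_pos: [0.5664, -0.1462, 0.1299]
orientation: [-0.0, 0.985, -0.17, 0.0]
ft_force: [6.2, 0.8, -10.4]
grip_width: 0.194
finger_force: 25.0
```

Emit:
carry_out(deltas="0.008 0 -0.012 0 0 0;0 0 0 0 0 0;0 0 0 0 0 0")

```text
clock: 7.7
ee_pos: [0.5665, -0.1462, 0.1315]
orientation: [-0.0, 0.985, -0.17, -0.001]
ft_force: [4.9, 1.6, -10.8]
grip_width: 0.193
finger_force: 25.0
```

Emit:
carry_out(deltas="0 0 0 0 0 -0.5;0 0 0 0 0 -0.5;0 0 0 0 0 -0.5;0 0 0 0 0 -0.5;0 0 0 0 0 -0.5;0 0 0 0 0 -0.5;0 0 0 0 0 0")

```text
clock: 8.28
ee_pos: [0.5665, -0.1461, 0.132]
orientation: [-0.001, 1.0, -0.013, -0.001]
ft_force: [3.7, 3.4, -11.1]
grip_width: 0.19
finger_force: 25.0
```

```bash
python3 -c "
from rig import ctrl
s=ctrl.get_state();print(s['wrist_torque'],s['ft_force'],s['orientation'])"
```

```text
[ 0.4362529  -0.60262854  0.02538055] [  3.67022751   3.38462673 -11.14589438] [-5.48248612e-04  9.99912949e-01 -1.31693373e-02 -6.01618480e-04]
```

Emit:
carry_out(deltas="0 0 0 0 0 -0.5;0 0 0 0 0 -0.5;0 0 0 0 0 -0.5;0 0 0 0 0 -0.5;0 0 0 0 0 -0.5;0 0 0 0 0 -0.5;0 0 0 0 0 -0.5;0 0 0 0 0 -0.3;0 0 0 0 0 0;0 0 0 0 0 0")

```text
clock: 9.12
ee_pos: [0.5664, -0.1459, 0.1321]
orientation: [-0.001, 0.983, 0.184, -0.0]
ft_force: [3.9, 3.3, -10.8]
grip_width: 0.188
finger_force: 25.0
```

Run:
```python
from rig import ctrl
import cv2
s=ctrl.get_state();print(s['wrist_torque'],s['ft_force'],s['orientation'],s['q'])
b=cv2.resize(ctrl.read_camera("side")[160:200,265:345,::-1],None,fx=10,fy=10,interpolation=cv2.INTER_CUBIC)
cv2.imwrite("pics/s2.png",b)
```

```text
[ 0.55669375 -0.60141047 -0.00249033] [  3.87536334   3.31042426 -10.84410909] [-8.43581254e-04  9.83016643e-01  1.83513855e-01 -4.82138895e-04] [-4.43387547e-01  5.91403805e-01  1.61659206e+00  9.92537654e-04
  9.35368531e-01  7.57699146e-01]
```

View pics/s2.png

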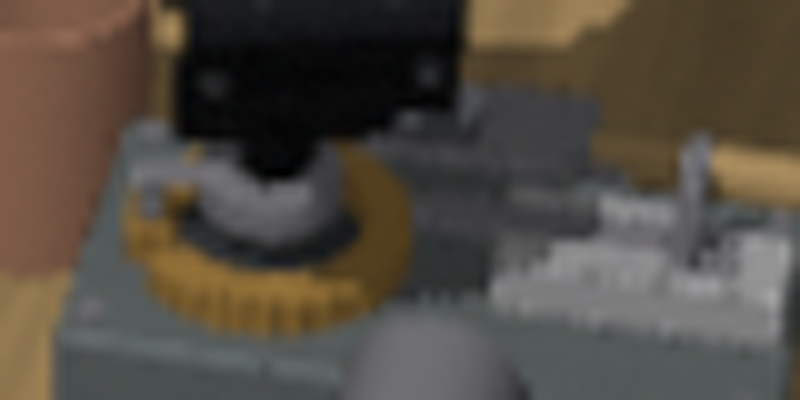

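Emit:
carry_out(deltas="0 0 0.01 0 0 0;0 0 0.01 0 0 0;0 0 0 0 0 0;0 0 0 0 0 0")

```text
clock: 9.5
ee_pos: [0.5665, -0.1459, 0.1298]
orientation: [-0.001, 0.983, 0.183, -0.0]
ft_force: [4.2, 3.6, -11.6]
grip_width: 0.192
finger_force: 25.0
```

Emit:
carry_out(deltas="0 0 0.008 0 0 0;0 0 0 0 0 0;0 0 0 0 0 0")

```text
clock: 9.75
ee_pos: [0.5664, -0.146, 0.1295]
orientation: [-0.001, 0.983, 0.184, -0.0]
ft_force: [2.9, 4.0, -6.8]
grip_width: 0.194
finger_force: 25.0
```

Emit:
carry_out(deltas="0 0 0 0 0 0;0 0 0 0 0 0;0 0 0 0 0 0", hand=-0.5, squeeze=10)

```text
clock: 10.0
ee_pos: [0.5663, -0.147, 0.13]
orientation: [0.0, 0.983, 0.185, -0.001]
ft_force: [-1.4, 1.9, -1.0]
grip_width: 0.242
finger_force: 1.1
```

```bash
python3 -c "
from rig import ctrl
s=ctrl.get_state();print(s['wrist_torque'],s['ft_force'],s['finger_force'],s['grip_width'],s['ee_pos'])"
```

```text
[0.26525718 0.21159869 0.00762744] [-1.40109277  1.86119746 -1.02846577] 1.0865283384919167 0.24191198023767593 [ 0.5663404  -0.14701668  0.13001667]
```

Emit:
carry_out(deltas="0 0 0 0 0 -0.17;0 0 0 0 0 -0.17;0 0 0 0 0 -0.17;0 0 0 0 0 -0.17;0 0 0 0 0 -0.17;0 0 0 0 0 -0.17;0 0 0 0 0 -0.17;0 0 0 0 0 -0.17;0 0 0 0 0 -0.17;0 0 0 0 0 -0.17;0 0 0 0 0 -0.17;0 0 0 0 0 -0.17")

```text
clock: 11.0
ee_pos: [0.567, -0.1467, 0.1295]
orientation: [0.0, 0.957, 0.289, 0.0]
ft_force: [-0.1, 2.1, 0.7]
grip_width: 0.255
finger_force: 0.9
```

```bash
python3 -c "
from rig import ctrl
s=ctrl.get_state();print(s['wrist_torque'],s['ft_force'],s['finger_force'],s['grip_width'],s['orientation'])"
```

```text
[0.35883824 0.11152114 0.01245122] [-0.05263137  2.14788028  0.7419411 ] 0.8773012831807137 0.2553167918522873 [1.29146691e-04 9.57350687e-01 2.88928438e-01 5.71048400e-05]
```

Emit:
carry_out(deltas="0 0 0 0 0 -0.15;0 0 0 0 0 -0.15;0 0 0 0 0 -0.15;0 0 0 0 0 -0.15;0 0 0 0 0 0;0 0 0 0 0 0")

```text
clock: 11.5
ee_pos: [0.567, -0.1464, 0.1294]
orientation: [-0.0, 0.948, 0.318, 0.0]
ft_force: [0.5, 3.2, 0.6]
grip_width: 0.247
finger_force: 1.5
```

Run:
```python
from rig import ctrl
import cv2
s=ctrl.get_state();print(s['wrist_torque'],s['ft_force'],s['orientation'],s['grip_width'])
b=cv2.resize(ctrl.read_camera("side")[160:200,265:345,::-1],None,fx=10,fy=10,interpolation=cv2.INTER_CUBIC)
cv2.imwrite("pics/s3.png",b)
```

```text
[ 0.48794481 -0.02477508 -0.04034251] [0.52846057 3.23214897 0.58578747] [-1.14119115e-04  9.48105117e-01  3.17957000e-01  1.40466323e-04] 0.2470256892753083
```

View pics/s3.png

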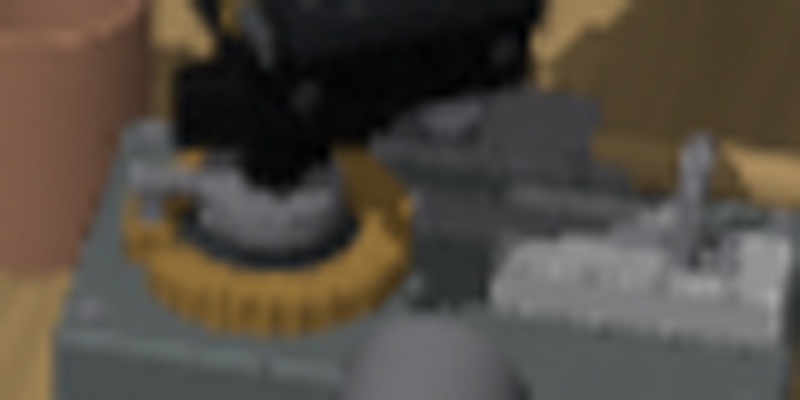

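Run:
```python
from h import *
for n,c,z in [("s3 tip",(150,215),.102),("s3 arm end top",(150,172),.118),("s2 tip",(150,210),.105)]:
    w=back("side",(np.array(c)+.5)/10-.5+[265,160],z);l=R.from_euler("z",-.0533).apply(w-[.5665,-.147,0])
    print(n,w,l,np.arctan2(l[1],l[0])+.5, np.hypot(*l[:2]))
for t in (.8,.9,1.,1.1,1.15,1.2):
    a=t-.5+.0533; print(t,(proj("side",[.5665+.036*np.cos(a),-.147+.036*np.sin(a),.102])-[265,160])*10)
```

```text
s3 tip [ 0.60080226 -0.13645262  0.102     ] [0.03481546 0.00870495 0.102     ] 0.7450080996144515 0.035887215276191854
s3 arm end top [ 0.60116375 -0.13663999  0.118     ] [0.03516645 0.0084986  0.118     ] 0.7371213195923927 0.036178794852869726
s2 tip [ 0.60048273 -0.13508945  0.105     ] [0.03456901 0.01008321 0.105     ] 0.7838096703163568 0.03600954596763031
0.8 [[145.49081263 214.61026139]]
0.9 [[147.09135008 222.06229693]]
1.0 [[149.88612923 229.42427457]]
1.1 [[153.8538649  236.62079846]]
1.15 [[156.26752596 240.13366063]]
1.2 [[158.96079204 243.57731231]]
```

Emit:
carry_out(deltas="0 0 0 0 0 -0.15;0 0 0 0 0 -0.15;0 0 0 0 0 -0.15;0 0 0 0 0 -0.15;0 0 0 0 0 -0.15;0 0 0 0 0 -0.15;0 0 0 0 0 0;0 0 0 0 0 0")

```text
clock: 12.22
ee_pos: [0.5671, -0.146, 0.1294]
orientation: [-0.0, 0.932, 0.362, 0.0]
ft_force: [1.6, 5.2, -0.1]
grip_width: 0.251
finger_force: 5.5
```

```bash
cat > st.py <<'E'
from rig import ctrl
import cv2,sys,numpy as np
s=ctrl.get_state();print(s['wrist_torque'],s['ft_force'],2*np.arctan2(s['orientation'][2],s['orientation'][1])-.0533+.5,s['grip_width'],s['finger_force'])
b=cv2.resize(ctrl.read_camera("side")[160:200,265:345,::-1],None,fx=10,fy=10,interpolation=cv2.INTER_CUBIC)
cv2.imwrite(sys.argv[1],b)
E
python3 st.py pics/s4.png
python3 -c "
import cv2,numpy as np
a=[cv2.imread(f'pics/s{i}.png').astype(int)[5::10,5::10].mean(2).astype(int) for i in (3,4)]
for b in a: print(b[14:26,9:22])"
```

```text
[ 0.80126661 -0.17447217 -0.23542828] [ 1.6128216   5.17571244 -0.11420164] 1.1880316687176191 0.2513915388153403 5.453161324840039
[[ 76  69  68  87  87  86  88  83  51  29  28  26  21]
 [ 76  72  73  84  87  87  88  88  81  80  82  61  51]
 [ 76  71  80  86 108 102  97  98 102 104  91  70  64]
 [ 76  73  83  89 112 109 107 107 107 108  98  96  94]
 [ 75  76  85  89 100  96  95  95  87  94  95 111 111]
 [ 69  79  86  91  88  79  77  67  58  66  66  90 105]
 [ 69  82  86  92  86  84  82  61  50  43  48  76  95]
 [ 77  86  87  92  88  91  90  67  44  33  39  94  92]
 [ 81  87  88  93  94  97  95  83  57  44  42  75  80]
 [ 84  87  89  86  88  81  86  86  64  51  50  44  57]
 [ 88  88  87  77  79  74  79  85  77  75  63  50  49]
 [ 90  88  88  80  79  83  92  97  95  96  90  72  54]]
[[ 75  68  67  87  88  87  88  83  51  20  14  15  12]
 [ 76  72  73  84  87  86  87  87  82  78  70  55  49]
 [ 76  72  80  86  81  82  93  96  99 102  89  69  64]
 [ 76  73  84  87  98 100 106 110 109 109 104  96  95]
 [ 76  75  85  91 111 111 110 109 109 108 101 109 110]
 [ 69  79  86  91 102  98  92  85  85  86  73  91 104]
 [ 69  83  86  92  91  89  83  64  54  52  51  77  92]
 [ 77  87  87  92  88  91  89  68  44  31  37  78  89]
 [ 82  88  88  93  94  94  92  82  57  34  39  59  77]
 [ 84  88  88  85  88  79  83  84  64  46  48  46  57]
 [ 89  88  88  78  79  74  79  85  76  75  62  51  49]
 [ 90  88  87  81  79  83  92  97  95  97  91  72  54]]
```

Emit:
carry_out(deltas="0 0 0 0 0 -0.15;0 0 0 0 0 -0.15;0 0 0 0 0 -0.15;0 0 0 0 0 -0.15;0 0 0 0 0 0;0 0 0 0 0 0")

```text
clock: 12.77
ee_pos: [0.5671, -0.1459, 0.1294]
orientation: [-0.001, 0.92, 0.391, 0.0]
ft_force: [2.1, 5.0, -1.1]
grip_width: 0.252
finger_force: 4.5
```

```bash
python3 st.py pics/s5.png
python3 -c "
import cv2,numpy as np
a=[cv2.imread(f'pics/s{i}.png').astype(int)[5::10,5::10].mean(2).astype(int) for i in (5,)]
for b in a: print(b[14:26,9:22])"
```

```text
[ 0.80732832 -0.1949591  -0.18830697] [ 2.0611456   5.0376301  -1.12183709] 1.2510095936865309 0.2524110539520888 4.459217453550082
[[ 76  69  68  87  87  88  88  82  51  20  13  15  13]
 [ 75  73  72  84  86  86  88  88  82  64  60  46  48]
 [ 77  72  79  87  88  88  93  95  87  91  83  65  62]
 [ 76  72  84  88  97 113 109 107 101 108 103 102  74]
 [ 76  75  85  90 110 119 120 120 120 115 113 116 100]
 [ 70  79  87  90  99  98 115 112 102  97  91  94 105]
 [ 69  84  87  92  88  79  94  86  66  63  57  76  92]
 [ 76  87  88  91  89  82  86  70  47  37  39  70  86]
 [ 81  88  88  91  89  88  87  81  57  33  28  53  76]
 [ 84  88  88  85  83  77  81  84  63  47  42  45  57]
 [ 89  88  87  79  79  74  79  84  77  75  63  52  50]
 [ 90  88  88  80  80  83  93  97  95  97  91  72  55]]
```

Emit:
carry_out(deltas="0 0 0 0 0 -0.15;0 0 0 0 0 -0.15;0 0 0 0 0 -0.15;0 0 0 0 0 -0.15;0 0 0 0 0 -0.15;0 0 0 0 0 0;0 0 0 0 0 0")

```text
clock: 13.4
ee_pos: [0.5671, -0.1458, 0.1293]
orientation: [-0.001, 0.904, 0.427, 0.0]
ft_force: [2.1, 5.8, -0.7]
grip_width: 0.25
finger_force: 5.2
```

```bash
python3 st.py pics/s6.png
python3 -c "
import cv2,numpy as np
a=[cv2.imread(f'pics/s{i}.png').astype(int)[5::10,5::10].mean(2).astype(int) for i in (6,)]
for b in a: print(b[14:26,9:22])"
```

```text
[ 0.88165359 -0.18469379 -0.19430825] [ 2.07346227  5.77168666 -0.72531472] 1.3294201792017826 0.24991724244354876 5.177980796433985
[[ 76  69  69  88  87  87  87  83  50  20  13  11  11]
 [ 76  72  73  85  87  86  87  87  81  45  26  29  29]
 [ 77  72  80  87  87  87  92  96  98  87  74  59  54]
 [ 76  73  83  88  79  91  99 104 115 109  84  68  65]
 [ 76  76  85  90 106 108 108 111 117 111 105 102 103]
 [ 70  80  86  91 115 115 111 106  97  94 103 100 113]
 [ 68  83  87  92 102  99  89  83  70  61  65  78  96]
 [ 77  86  88  92  97  87  80  70  48  33  36  69  87]
 [ 82  88  89  92  98  89  85  75  54  34  28  45  77]
 [ 83  88  88  85  90  80  79  70  60  38  40  41  57]
 [ 88  89  88  79  79  78  69  79  76  72  63  52  50]
 [ 90  90  87  81  80  83  87  96  96  97  91  71  55]]
```

Emit:
carry_out(deltas="0 0 0 0 0 -0.15;0 0 0 0 0 -0.15;0 0 0 0 0 -0.15;0 0 0 0 0 -0.15;0 0 0 0 0 0;0 0 0 0 0 0")

```text
clock: 13.95
ee_pos: [0.567, -0.1458, 0.1292]
orientation: [-0.001, 0.89, 0.455, 0.0]
ft_force: [1.8, 6.2, -0.9]
grip_width: 0.253
finger_force: 4.1
```

```bash
python3 st.py pics/s7.png
python3 -c "
import cv2,numpy as np
a=[cv2.imread(f'pics/s{i}.png').astype(int)[5::10,5::10].mean(2).astype(int) for i in (7,)]
for b in a: print(b[14:26,9:22])"
```

```text
[ 0.83795387 -0.2116202  -0.12418918] [ 1.84617755  6.17019106 -0.85632482] 1.3923957415087582 0.253366625781708 4.078630740114022
[[ 76  70  68  87  89  87  88  83  50  19  12  10  12]
 [ 76  73  74  85  87  87  88  87  81  39  13  13  17]
 [ 76  72  79  88  88  89  92  96  96  71  70  55  51]
 [ 75  72  84  88  88  93  96  98 101  98  85  69  64]
 [ 76  76  86  90 101 115 120 111 110 111 101  95  96]
 [ 71  80  86  91 105 118 121 119 113 109 104  91 108]
 [ 69  83  87  92  94  95  95 109  99  85  76  77  92]
 [ 77  86  87  92  91  82  81  88  66  55  50  94  90]
 [ 82  88  89  92  92  84  84  78  48  36  38  71 100]
 [ 84  88  89  85  84  84  83  79  53  31  26  38  72]
 [ 88  89  88  78  79  82  75  79  68  70  57  49  42]
 [ 90  88  88  81  80  83  87  92  94  96  91  72  55]]
```

Emit:
carry_out(deltas="0 0 0 0 0 -0.15;0 0 0 0 0 -0.15;0 0 0 0 0 -0.15;0 0 0 0 0 -0.15;0 0 0 0 0 0;0 0 0 0 0 0")

```text
clock: 14.5
ee_pos: [0.5663, -0.1469, 0.1292]
orientation: [-0.0, 0.875, 0.483, -0.001]
ft_force: [-0.2, 2.5, -1.1]
grip_width: 0.252
finger_force: 0.9
```

```bash
python3 st.py pics/s8.png
python3 -c "
import cv2,numpy as np
a=[cv2.imread(f'pics/s{i}.png').astype(int)[5::10,5::10].mean(2).astype(int) for i in (8,)]
for b in a: print(b[14:28,9:22])"
```

```text
[0.26544913 0.23803123 0.00616307] [-0.16360758  2.53630947 -1.14372632] 1.4556891983299987 0.25190855079627816 0.9152535279281437
[[ 76  69  68  88  88  88  88  83  46  15  14  12  10]
 [ 76  73  73  84  86  87  87  86  48  16  12  12   9]
 [ 77  73  79  87  88  88  92  95  50  17   9  11  11]
 [ 77  72  84  87  87  92  95  97  61  23   9  10  10]
 [ 76  76  85  89  92  99 100 100  89  48  15  10  11]
 [ 70  80  86  91  99 102 103 103  96  64  45  47  50]
 [ 69  84  87  92  97 101 103 101  77  57  71  66  64]
 [ 77  86  88  92  98 102 106 105  96  91  99  75  90]
 [ 82  88  88  92  96 108 110 111 112 117 107  88 103]
 [ 84  89  88  86  85 104 111 107  97 103  84  74  92]
 [ 88  88  87  79  81  94  94  85  77  85  61  54  84]
 [ 90  88  88  81  81  87  93  90  90  93  87  74  74]
 [ 89  89  89  87  88  87  96 102 103 104 102  96  90]
 [ 89  89  89  89  90  87  86  93 100 102 103 103 103]]
```

Emit:
carry_out(deltas="0 0 0 0 0 0;0 0 0 0 0 0;0 0 0 0 0 0;0 0 -0.1 0 0 0;0 0 -0.2 0 0 0;0 0 -0.2 0 0 0;0 0 -0.2 0 0 0", hand=-0.05)

```text
clock: 15.13
ee_pos: [0.567, -0.1471, 0.2145]
orientation: [0.0, 0.876, 0.483, -0.0]
ft_force: [0.1, -0.7, 0.7]
grip_width: 0.471
finger_force: 0.0
```

Emit:
carry_out(deltas="0 0 0 0 0 1;0 0 0 0 0 1;0 0 0 0 0 1;0 0 0 0 0 1;0 0 0 0 0 1;0 0 0 0 0 1;0 0 0 0 0 1;0 0 0 0 0 1;0 0 0 0 0 1;0 0 0 0 0 0.13;0 0 0 0 0 0", hand=-1)

```text
clock: 16.05
ee_pos: [0.5672, -0.147, 0.2137]
orientation: [0.0, 1.0, 0.027, 0.0]
ft_force: [-0.1, -0.4, -0.4]
grip_width: 0.004
finger_force: 0.0
```

Emit:
carry_out(deltas="-0.22 0 0 0 0 0;-0.22 0 0 0 0 0;-0.22 0 0 0 0 0;-0.22 0 0 0 0 0;-0.22 0 0 0 0 0;-0.23 0 0 0 0 0;0 0 0 0 0 0;0 0 0 0 0 0")

```text
clock: 16.72
ee_pos: [0.4067, -0.1551, 0.2138]
orientation: [0.0, 1.0, 0.026, 0.0]
ft_force: [-0.0, -0.1, 0.0]
grip_width: 0.008
finger_force: 0.0
```

Run:
```python
from rig import ctrl
import cv2,numpy as np
b=cv2.resize(ctrl.read_camera("side")[155:205,260:350,::-1],None,fx=7,fy=7,interpolation=cv2.INTER_CUBIC)
a=cv2.resize(ctrl.read_camera("top")[190:225,290:380,::-1],None,fx=7,fy=7,interpolation=cv2.INTER_CUBIC)
cv2.imwrite("pics/v.png",np.vstack([b,a]))
```

```text
(no output)
```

View pics/v.png

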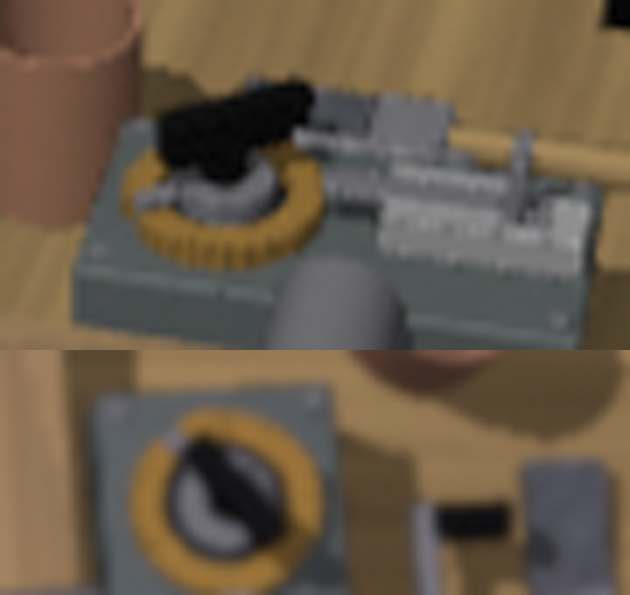

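The knob is home: its arm sits in the drive notch at (150,195) in the side crop and (180,440) in the top crop. Next I'll push the keeper.

Emit:
carry_out(deltas="0 0 0.15 0 0 0;0 0 0.15 0 0 0;0 0 0.15 0 0 0;0 0 0.15 0 0 0;0 0 0.16 0 0 0;0 0 0 0 0 0;0 0 0 0 0 0")

```text
clock: 17.4
ee_pos: [0.4082, -0.155, 0.1216]
orientation: [-0.0, 1.0, 0.027, -0.001]
ft_force: [0.0, -0.1, -0.2]
grip_width: 0.003
finger_force: 0.0
```

Emit:
carry_out(deltas="0.04 0 0 0 0 0;0.04 0 0 0 0 0;0.04 0 0 0 0 0;0.04 0 0 0 0 0;0.03 0 0 0 0 0;0.03 0 0 0 0 0;0 0 0 0 0 0")

```text
clock: 17.98
ee_pos: [0.4346, -0.1536, 0.1224]
orientation: [0.0, 1.0, 0.026, 0.0]
ft_force: [-0.1, 0.0, -0.2]
grip_width: 0.006
finger_force: 0.0
```

Emit:
carry_out(deltas="0.03 0 0 0 0 0;0.03 0 0 0 0 0;0.03 0 0 0 0 0;0.03 0 0 0 0 0")

```text
clock: 18.32
ee_pos: [0.4482, -0.1525, 0.1222]
orientation: [-0.0, 1.0, 0.026, -0.0]
ft_force: [-2.3, 0.6, 2.4]
grip_width: 0.005
finger_force: 1.2
```

Emit:
carry_out(deltas="0.025 0 0 0 0 0;0.025 0 0 0 0 0;0.025 0 0 0 0 0;0.02 0 0 0 0 0;0 0 0 0 0 0")

```text
clock: 18.73
ee_pos: [0.4562, -0.1519, 0.122]
orientation: [-0.001, 1.0, 0.028, -0.004]
ft_force: [-10.2, -3.3, 7.1]
grip_width: 0.006
finger_force: 5.5
```

Emit:
carry_out(deltas="0.015 0 0 0 0 0;0 0 0 0 0 0;0 0 0 0 0 0")

```text
clock: 18.98
ee_pos: [0.4562, -0.1518, 0.122]
orientation: [-0.001, 1.0, 0.028, -0.006]
ft_force: [-14.3, -4.6, 8.6]
grip_width: 0.003
finger_force: 7.4
```

```bash
python3 st.py pics/s9.png
python3 - <<'E'
from rig import ctrl
import cv2
cv2.imwrite("pics/k1.png",cv2.resize(ctrl.read_camera("side")[150:215,255:365,::-1],None,fx=7,fy=7,interpolation=cv2.INTER_CUBIC))
E
```

```text
[-0.8534062   2.46889632 -0.01494294] [-14.31766582  -4.62435484   8.6327839 ] 0.5021264126608539 0.0025317683316422165 7.444702181965113
```

View pics/k1.png

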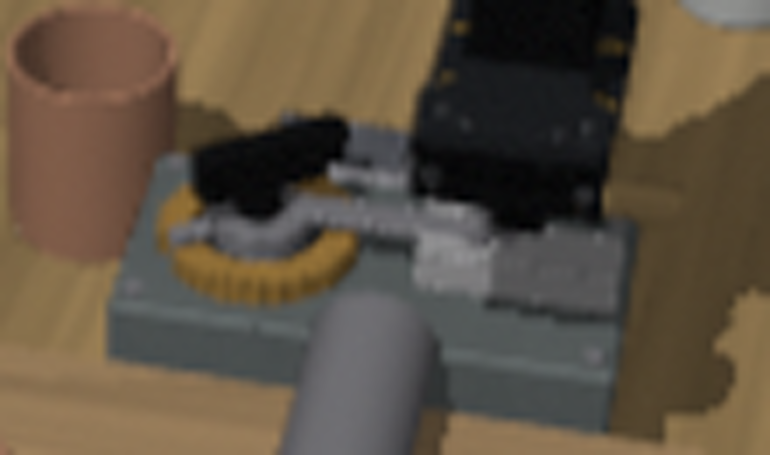

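Emit:
carry_out(deltas="-0.02 0 0 0 0 0;-0.1 0 0 0 0 0;-0.15 0 0 0 0 0;0 0 -0.2 0 0 0;0 0 -0.3 0 0 0;0 0 -0.3 0 0 0;-0.2 0 -0.2 0 0 0;-0.1 0 0 0 0 0;0 0 0 0 0 0;0 0 0 0 0 0")

```text
clock: 19.92
ee_pos: [0.3932, -0.1557, 0.242]
orientation: [0.0, 1.0, 0.026, 0.001]
ft_force: [0.5, -1.1, 1.1]
grip_width: 0.006
finger_force: 0.0
```

Run:
```python
from h import *
import cv2
A=cv2.cvtColor(cv2.imread("pics/side0.png"),6).astype(np.float32)
I=ctrl.read_camera("side");B=cv2.cvtColor(I,7).astype(np.float32)
f=lambda t:proj("side",R.from_euler("z",.0533).apply([t,0,.138])+[.5665,-.147,0])[0]
print(f(-.125),f(-.095),ctrl.get_state()["ee_pos"])
u,v=f(-.125).round().astype(int); t=A[v-3:v+6,u-3:u+4]
for n,im in(("old",A),("new",B)):
    w=im[v-12:v+18,u-35:u+12];m=cv2.matchTemplate(w,t,cv2.TM_CCOEFF_NORMED);k=cv2.minMaxLoc(m);print(n,k[1],np.array(k[3])+[u-35+3,v-12+3])
    print(im[v-3:v+9,u-20:u+6].astype(int))
```

```text
[334.32204225 177.59554009] [324.04308024 176.08560093] [ 0.39345952 -0.15573685  0.24156085]
old 1.0 [334 178]
[[ 98 102 109 105 102  99 103  95  91  74 105 118 120 122 124 125 126 126
  127 116 100 104 114 120 118 112]
 [105 100 116 115 110 104 105  97  90  83  98 104  99 102 108 111 115 117
  109 107  99  95 120 127 128 128]
 [ 91  88 102 103  99  92  95  96  86  85  98  97  88  84  89  96  99 102
   92  96  95  80  94 114 120 122]
 [ 76  83 104 108 108  97  92  92  79  82  90  88  82  71  70  68  70  79
   78  93 101  75  83 102 106 108]
 [ 76  87 113 124 127 123 120 119 117 111 108 108  98  85  79  68  73  77
   73  86  94  62  69  76  84  90]
 [ 88  91 102 109 114 116 125 114 122 120 123 126 122 119 119 115 111 109
   93  85  86  66  65  75  81  78]
 [ 97  96  97  96  98  98 106  94 103 104 108 110 114 125 114 122 119 121
  103  87  88  73  76  83  72  73]
 [107 105  98  97  97  97  96  98  97  98  96  95  97 106  96 102 105 108
   95  85  81  65  71  65  59  60]
 [ 97 120 123 118 116 111 105 103 103  99  98  98  97  95  97  97  97  87
   85  83  74  60  61  75  87 102]
 [ 78 1
[... 962 characters left out ...]
24 115 114
  102  83  75  74  73  82  88  84]
 [104 105 104 104 106 107 115 103 107  93  88  73  73  78 122 136 128 131
  117  90  83  84  83  89  89  83]
 [115 113 106 105 105 106 105 106 104  93  77  64  62  87 104 112 125 129
  107 124 116 110 103  94  93  86]
 [105 130 132 127 126 120 112 100  94  90  76  62  83 103  97 119 134 134
  125 143 139 136 132 127 125 122]
 [ 85 129 139 138 140 137 133 118  97  90  73 104 117 113 102 134 142 142
  142 142 143 142 142 141 142 142]
 [ 96 131 138 133 133 133 132 128 118 115 113 134 136 132 130 141 144 144
  143 142 141 141 142 142 142 143]
 [ 98 126 126 118 128 131 141 134 136 128 128 132 132 131 134 137 136 126
  138 143 141 141 142 141 142 142]]
```

The tab has moved by exactly the 10 px predicted for the full 30 mm. I'll hand the job in.

```bash
python3 -c "
from rig import ctrl
print(ctrl.sign_off())"
```

```text
the job is handed in; nothing more can be done
None
```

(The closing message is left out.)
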